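# Pin the grill's hinge and lower its lid

## Robot

A 6-joint arm with a two-finger parallel gripper is mounted at the origin on the work surface. World frame = base frame: x ahead of the robot, y to its left, z up, the work surface at z = 0. Lengths are in m, angles in rad, forces in N, time in s.
With the tool pointing down it reaches from about 0.325 to 0.775 m from the base axis. Payload 5.5 kg.
Tool frame: the origin (TCP) lies at the centre of the arm's flange, where the gripper is bolted on; the fingertips stand 182 mm ahead of it and the grasp point (between the pads) lies 163 mm ahead of it; z points along the fingers, y is the line along which they close (so a half turn about z gives the same grasp; the last joint's range is limited). The gripper opens to 88 mm and grips with 3 to 60 N. Pads are 20 mm wide; open, the fingers measure 115 mm over their backs; the gripper's body (75 mm by 178 mm) begins 61 mm behind the grasp point.
Start: joints at [1.196, 0.091, 1.231, -0, 1.82, -0.057], TCP at [0.187, 0.57, 0.405] pointing down, gripper open.
Joint ranges: [-2.87, 2.87], [-0.86, 2.18], [0.17, 2.46], [-1.51, 4.65], [0.06, 2.69], [-2.65, 2.65]. Speed limits (rad/s): [2.57, 2.57, 3.01, 3.14, 3.14, 3.14].

## Interface

Orientations are given as a unit quaternion [w, x, y, z].
In Python, from cell import env gives the robot as it stands. The module is installed in compiled form; this text tells all that it offers.
- The arm moves only by the tool step_arm, never from a script. Its argument "motion" is a list of rows, each a list of 3 entries, a list of its own where there are three numbers: the turn, a rotation vector about the tool's x, y, z in rad, then the shift along the tool's x, y, z in cm, then the opening in per cent of the stroke, from 0 (shut) to 100 (fully open). In form: [[[rx, ry, rz], [tx, ty, tz], grip], ...]. A call has 1 to 20 rows; each row shifts and turns the commanded pose from where the row before left it, along the tool's axes as they then stand; what a row does not reach is not made up. A row lasts 1/12 s, in which the tool goes at most 41.7 mm and 7.16 degrees, less where a joint would pass 70% of its speed; a pose out of reach is approached as far as the arm can. A call with a gripper value outside its range is refused whole. The fingers move at their own pace and stop on an object; "grip_force" is the grip in N (left out, the last holds). Time passes only in rows, so rows that do not move let the fingers close. It gives the time, the measured TCP pose, the force and the opening at its end, in the units of the state.
- env.observe(): the state, without advancing time (a new reading comes with each control period).
- env.snapshot(name): name is "scene" or "top" or "wrist"; returns a dict with "image" (480x640x3 uint8, red, green, blue), "mtx" (3x3 intrinsics, pixels), "k1" (the pictures are not rectified: a ray, as slopes to the right and down, at radius r is drawn at 1 + k1 r^2 times it, then the intrinsics apply), "cam_to_world" (4x4, takes a point from camera to world coordinates); the wrist camera has in their place "mount" (4x4, takes a point from camera to tool coordinates, whose origin is the TCP and whose axes are the flange's). Camera axes: x right, y up, looking along -z (the intrinsics and any distortion apply to the point x, -y, -z); pixel columns grow to the right and rows downward; lengths in m; the calibration is good to about 2 mm. A picture is of the moment at which its call begins: read the wrist's pose just before it. There is no depth.
- env.job_done(): hands the job in, once; it reports no verdict.
The state is a dict: "t": time; "q": joint angles; "joint_velocities": joint speeds; "tau": joint torques, N m; "tcp_pos": TCP position; "eef_rot": TCP orientation; "ft_force": force on the tool from outside, world axes, zero at the start; "moment": the same for the moment, N m; "gripper_width": finger opening in m.
Only numpy, scipy, OpenCV 4.12 (cv2) and the standard library are available. Lean on these libraries where they do the work, as an engineer would, in place of code of your own. Each camera call takes 0.05 s, during which the arm holds its last target. There are 200 camera calls.

## Task

The grill lid is back on after washing up, but its right-hand hinge pin is still out. With the lid left standing open, push the red-tabbed pin fully home through the right-hand hinge; then lower the lid gently by its handle, without letting it drop or pressing it down hard, until it rests on its height stop, and let go. Leave the bottle, the tub and the white pipe fitting where they are.

Things in the scene. Friction and masses are not known exactly. Their poses are not given: they have to be found in the camera images.
- pin_tab (a point): centre of the loose hinge pin's head, a flat red plastic tab 12 mm wide, 42 mm long, 18 mm high. The pin (35 g) lies level on the worktop, the tab's underside flush with the shank's. Axes: y along the shank from tab to nose, z up as it lies, x across the 12 mm width (grasp it across x). Here is mid-height; the tab's front face is 23 mm off along +y.
- pin_shoulder (a point): the pin's shoulder: point on the shank's axis where the tab's front face meets the shank, 4 mm below the tab's mid-height; same axes as pin_tab. From here the steel shank, 10 mm in diameter, runs 39 mm along +y; its last 6 mm taper to a 6 mm nose.
- hinge_mouth (a point): centre of the right-hand hinge hole at the outer face of its fork, 95 mm above the worktop. Axes are the grill's: x to its back, y to its left, z up. The 12 mm hole runs along +y, coaxial with the lid's hinge: outer ear 8 mm, gap 4, lid lug 8, gap 4, inner ear 8. Home: pin's shoulder at this point, its y along this y. The open lid's arm rises 12 mm inward: lean a wide gripper outward.
- lid (a joint): angle of the grill's lid about its hinge, rad: 0 level over the lower plate, grows as it opens, leans on its rear stop at 1.8. The lid (0.6 to 0.95 kg) has slight friction and damping: it stays near upright but falls below about 1.4. It rests on the height stop somewhere between 0 and 0.31.
- lid_handle (a point): middle of the lid's handle, a round black bar 16 mm thick, 270 mm long, parallel to the hinge axis and 205 mm from it, joined at its ends to the two flat steel arms. 26 mm are free between bar and lid housing (155 mm deep, 225 mm wide, reaching 34 mm above and 10 mm below the arms' mid-plane when shut). Axes turn with the lid.
- hinge_mid (a point): middle of the lid's hinge axis, 95 mm above the worktop; axes are the grill's (x to its back, y to its left along the hinge axis, z up). With the lid at angle a the handle's middle is at x = -0.205 cos a, z = +0.205 sin a (m) from here.
- height_stop: housing of the height stop: pale grey post 32 x 30 x 60 mm at the grill's left side under the lid's left arm, 140 mm in front of the hinge axis; origin at its foot. A brass screw with an 18 mm black rubber cap stands on it; how far it is screwed up (lifting the shut arm by 2 to 40 mm) differs each time and is not measured: feel for it. The cap gives 1 mm per 4 N.
- bottle_mid (a point): middle of the yellow bottle with a red cap, 72 mm in diameter, 230 mm high; leave alone
- tub_mid (a point): middle of the pale plastic tub, 130 mm in diameter, 85 mm high; leave alone
- tee_mid (a point): middle of the white plastic pipe tee, 110 mm long, 52 mm thick, its branch along its y; leave alone

How it is judged:
By the outcome, as a careful person would: the job done as asked, in the order asked, and still so for the second after the job is handed in, with the robot touching nothing.
It also fails if it takes over 56 s, if anything falls off the work surface, if the arm or the gripper's body presses on something with over 40 N, if the wrist force passes 120 N, or if a joint passes its speed limit or range.

## Working session

There is one attempt and no reset: what is moved stays moved. The work goes in short steps, Python scripts to look and compute and a tool call to move; the robot and the scene stay as the last step left them, time stands still between calls to the robot, and variables do not carry over. Pictures are saved under pics/ and viewed, on a budget of 10 in all, crops included, one or two more only if the job needs it, and the job is handed in when it is done.

Besides the shell and the picture viewer there is one more tool, called after "Request:" by a JSON object that holds its "op" and its "data". step_arm: Moves the arm, as the interface text tells. Its arguments: {"type":"object","properties":{"motion":{"type":"array","items":{"type":"array"}},"grip_force":{"type":"number"}},"required":["motion"]}

```bash
mkdir -p pics; cat > h.py <<'E'
import numpy as np, cv2, json
from scipy.spatial.transform import Rotation as R
from cell import env
def Rq(q): return R.from_quat([q[1],q[2],q[3],q[0]])
def snap(name):
    s=env.observe(); d=env.snapshot(name)
    if name=='wrist':
        T=np.eye(4); T[:3,:3]=Rq(s['eef_rot']).as_matrix(); T[:3,3]=s['tcp_pos']
        d['cam_to_world']=T@np.array(d['mount'])
    return d
def save(d,f): cv2.imwrite(f,d['image'][:,:,::-1])
def ray(d,u,v):
    K=np.array(d['mtx'],float)
    p=cv2.undistortPoints(np.array([[[u,v]]],float),K,np.array([d['k1'],0,0,0,0.]))[0,0]
    M=np.array(d['cam_to_world']); r=M[:3,:3]@np.array([p[0],-p[1],-1]); return M[:3,3],r/np.linalg.norm(r)
def onz(d,u,v,z):
    o,r=ray(d,u,v); return o+r*(z-o[2])/r[2]
def tri(*obs):
    A=np.zeros((3,3));b=np.zeros(3)
    for d,u,v in obs:
        o,r=ray(d,u,v);P=np.eye(3)-np.outer(r,r);A+=P;b+=P@o
    x=np.linalg.solve(A,b); return x,[np.linalg.norm(np.cross(x-ray(*o)[0],ray(*o)[1])) for o in obs]
def proj(d,X):
    M=np.linalg.inv(np.array(d['cam_to_world']));c=M[:3,:3]@np.array(X)+M[:3,3]
    x,y=c[0]/-c[2],-c[1]/-c[2];f=1+d['k1']*(x*x+y*y);K=np.array(d['mtx']);return K[0,0]*x*f+K[0,2],K[1,1]*y*f+K[1,2]
E
python3 - <<'E'
from h import *
import pickle
for n in ['scene','top','wrist']:
    d=snap(n); save(d,f'pics/{n}0.png'); pickle.dump(d,open(n+'0.pkl','wb')); print(n,d['mtx'],d['k1'],d['cam_to_world'], d.get('mount'))
print(env.observe())
E
```

```text
scene [[617.44942519   0.         313.48331508]
 [  0.         617.44942519 250.01354125]
 [  0.           0.           1.        ]] -0.11582336730792196 [[-0.77754377 -0.53448236  0.33129185  1.06494197]
 [ 0.62882481 -0.65899879  0.41267415  0.63237709]
 [-0.00224613  0.52919674  0.84849618  1.33450178]
 [ 0.          0.          0.          1.        ]] None
top [[476.19181628   0.         323.1869917 ]
 [  0.         476.19181628 240.25607098]
 [  0.           0.           1.        ]] 0.0363314634413091 [[ 0.01295224  0.99513499 -0.09766571  0.46332811]
 [-0.99963438  0.01520515  0.0223587   0.03071101]
 [ 0.02373494  0.09734041  0.99496809  1.16492659]
 [ 0.          0.          0.          1.        ]] None
wrist [[416.74263402   0.         323.23712982]
 [  0.         416.74263402 237.81351199]
 [  0.           0.           1.        ]] -0.0705538398361254 [[ 0.31243274 -0.90663945 -0.28353251  0.11045488]
 [ 0.94993852  0.29768456  0.0948721   0.59615369]
 [-0.00161154 -0.29897961  0.95425814  0.38428299]
 [ 0.          0.          0.          1.        ]] [[ 2.86275118e-05 
[... 224 characters left out ...]
0000e+00  1.00000000e+00]]
{'t': 0.15, 'q': array([ 1.19627854e+00,  9.16480692e-02,  1.23156363e+00, -1.16461177e-05,
        1.81980427e+00, -5.67235271e-02]), 'joint_velocities': array([ 0.00138579, -0.00119318, -0.00347819, -0.00048907, -0.00130181,
       -0.00117076]), 'tau': array([ 2.02275187e-03, -4.47042739e+01, -4.06909096e+01,  6.99808588e-02,
        2.73679389e-02, -9.80102323e-05]), 'tcp_pos': array([0.18751565, 0.56999013, 0.40381488]), 'eef_rot': array([-1.46748510e-04,  1.58230700e-01,  9.87401914e-01, -6.96388110e-04]), 'ft_force': array([-0.56100737,  0.46088939, -0.58454005]), 'moment': array([ 0.0162849 ,  0.04367556, -0.00840185]), 'gripper_width': 0.08815506713825065}
```

View pics/scene0.png

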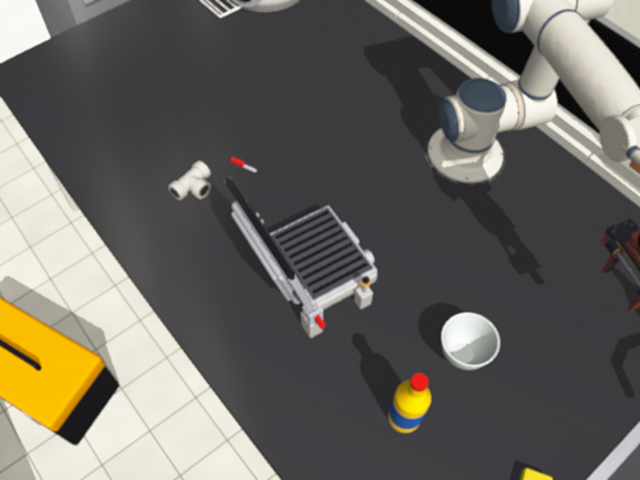

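View pics/top0.png

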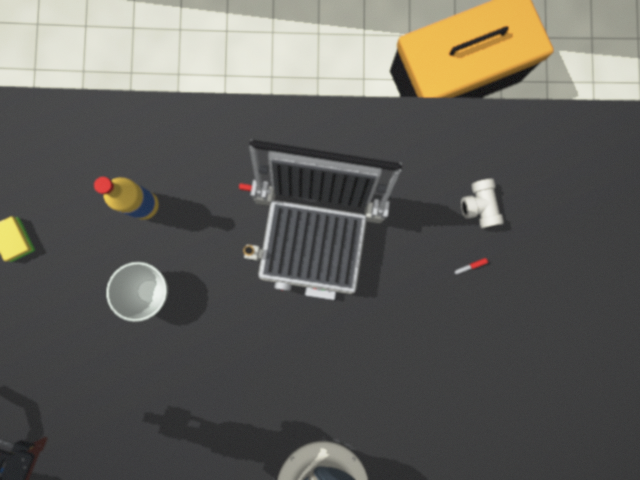

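The scene view shows the grill with its lid open at (300,250), the loose pin at (243,164) and the tee at (190,182). In the top view, the hinges are at about (262,190) left and (377,208) right, the loose pin is at (472,265) with its nose toward the grill, and the handle bar runs (252,147)–(400,165).

```bash
python3 - <<'E'
from h import *
import pickle
t=pickle.load(open('top0.pkl','rb'));s=pickle.load(open('scene0.pkl','rb'))
def red(d,z,box):
    im=d['image'].astype(int);m=((im[...,0]>120)&(im[...,1]<70)&(im[...,2]<70)).astype(np.uint8)
    n,l,st,c=cv2.connectedComponentsWithStats(m)
    for i in range(1,n):
        if st[i,4]>15: print(st[i],c[i],onz(d,*c[i],z)); 
red(t,.014,0);print();red(s,.014,0)
# shank pixels (light) near pin in top
for d,b in((t,(445,250,495,280)),(s,(225,150,265,180))):
    im=d['image'][b[1]:b[3],b[0]:b[2]].astype(int)
    rd=(im[...,0]>110)&(im[...,1]<90); sh=(im.min(2)>100)
    for m,z in((rd,.018),(sh,.007)):
        p=np.argwhere(m)[:,::-1]+b[:2]; 
        c=p.mean(0); w,v=np.linalg.eigh(np.cov((p-c).T)); e=(p-c)@v[:,1]
        print(len(p),c,onz(d,*c,z),'ends',[onz(d,*(c+v[:,1]*k),z).round(4) for k in(e.min()-.5,e.max()+.5)])
a=cv2.resize(t['image'][130:280,235:410],None,fx=2.28*2,fy=2*2,interpolation=cv2.INTER_CUBIC)
# crop A: top grill x4 (700x600)
a=cv2.resize(t['image'][132:280,232:432],None,fx=4,fy=4,interpolation=cv2.INTER_CUBIC)
b=cv2.resize(s['image'][150:300,205:405],None,fx=4,fy=4,interpolation=cv2.INTER_CUBIC)
cv2.imwrite('pics/a.png',a[:,:,::-1]);cv2.imwrite('pics/b.png',b[:,:,::-1])
E
```

```text
[ 95 176  17  18 182] [103.96153846 184.68681319] [0.70281895 0.53518201 0.014     ]
[239 183  11   8  72] [244.18055556 186.43055556] [0.70546237 0.19959988 0.014     ]
[471 258  17  11 100] [478.98 262.72] [ 0.52729835 -0.3740888   0.014     ]

[230 157  15  11  95] [236.8        161.33684211] [ 0.53221434 -0.37035952  0.014     ]
[315 316  11  13  73] [320.26027397 321.93150685] [0.66239568 0.15527182 0.014     ]
[410 373  19  18 269] [419.         381.30111524] [0.58376231 0.40886326 0.014     ]
113 [478.56637168 262.75221239] [ 0.52698281 -0.37167951  0.018     ] ends [array([ 0.5352, -0.3931,  0.018 ]), array([ 0.5183, -0.3491,  0.018 ])]
89 [462.33707865 269.07865169] [ 0.51155757 -0.33562074  0.007     ] ends [array([ 0.5197, -0.3566,  0.007 ]), array([ 0.5032, -0.3142,  0.007 ])]
105 [236.96190476 161.38095238] [ 0.53357098 -0.36690512  0.018     ] ends [array([ 0.5245, -0.3428,  0.018 ]), array([ 0.5424, -0.3906,  0.018 ])]
67 [249.52238806 167.89552239] [ 0.5156072  -0.33376689  0.007     ] ends [array([ 0.5068, -0.3126,  0.007 ]), array([ 0.5244, -0.355 ,  0.007 ])]
```

View pics/a.png

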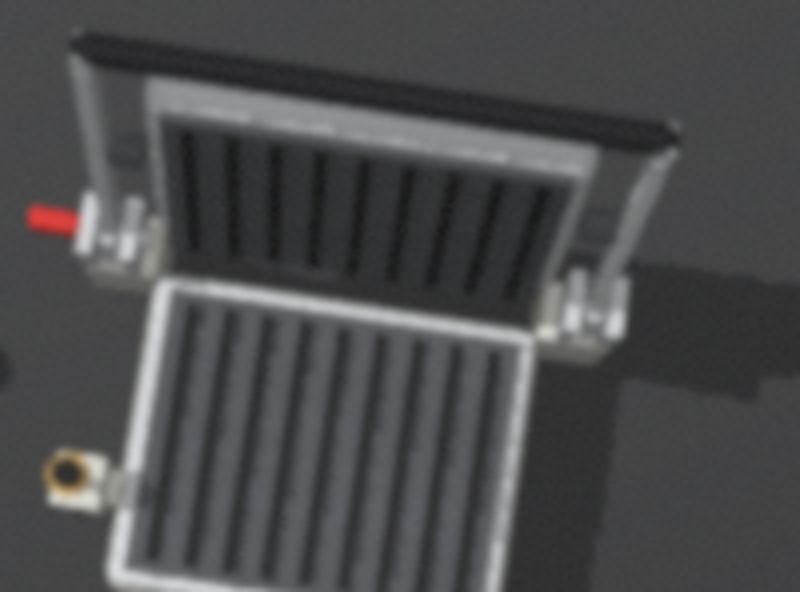

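View pics/b.png

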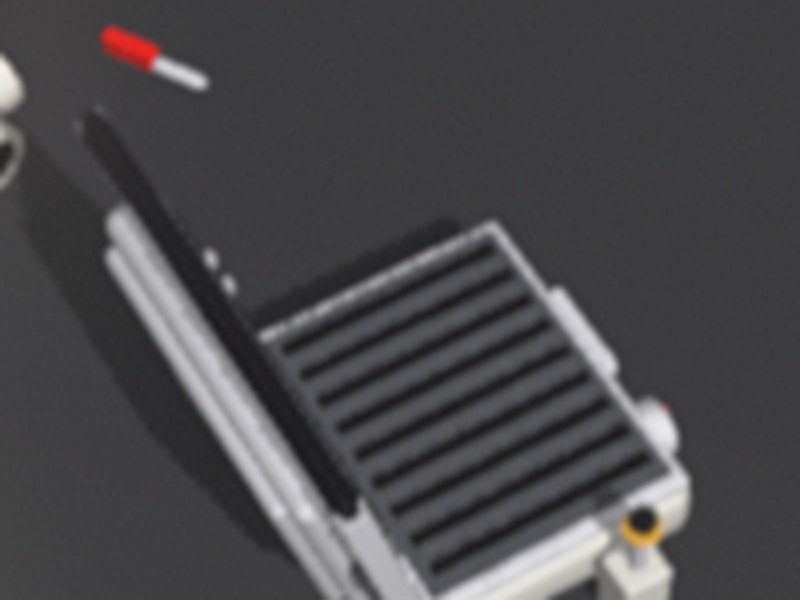

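The top crop shows the right hinge fork's outer face at about crop (628,310) and the stop cap at (68,472). The bar ends are at (80,42) and (672,135). In the scene crop, the bar ends are at (92,118) and (345,505).

```bash
python3 - <<'E'
from h import *
import pickle
t=pickle.load(open('top0.pkl','rb'));s=pickle.load(open('scene0.pkl','rb'))
T=lambda x,y:(t,232+x/4-.4,132+y/4-.4)
S=lambda x,y:(s,205+x/4-.4,150+y/4-.4)
L,e1=tri(T(80,42),S(345,505));Rr,e2=tri(T(672,135),S(92,118));print(L,Rr,e1,e2,np.linalg.norm(L-Rr))
P,e=tri((t,244.18,186.43),(s,320.26,321.93));print('leftpin',P,e)
tab,e=tri((t,478.7,262.7),(s,236.9,161.35));print('tab',tab,e)
sh,e=tri((t,462.3,269.1),(s,249.5,167.9));print('shank',sh,e)
y=(L-Rr);y/=np.linalg.norm(y);x=np.cross(y,[0,0,1]);print('y',y,'yaw',np.arctan2(y[1],y[0]),'x',x)
M=(L+Rr)/2
for z in(.095,.099):
  for p in((628,310),(590,315)): print(z,p,onz(*T(*p),z))
# hinge mid from left pin: distance of axis to bar
for z in(.095,.099):
  q=P.copy();q[2]=z;d=M-q;dx=d@x;dz=M[2]-.095;print('bar rel hinge',dx,dz,np.hypot(dx,dz),np.arctan2(dz,-dx),'along y',d@y)
print('cap',tri(T(68,472),S(643,520)))
print('M',M)
E
```

```text
[0.73027582 0.14626412 0.29666984] [ 0.69046032 -0.12879852  0.29635234] [np.float64(0.0005891838360527596), np.float64(0.0005891838360525785)] [np.float64(0.0010035363451545865), np.float64(0.0010035363451548116)] 0.27792954622974453
leftpin [0.68796927 0.1866033  0.099393  ] [np.float64(0.0006625769696137198), np.float64(0.0006625769696136591)]
tab [ 0.52806897 -0.37696976  0.00461148] [np.float64(0.00032237147730611397), np.float64(0.00032237147730623556)]
shank [ 5.12283142e-01 -3.38392090e-01 -2.19049665e-04] [np.float64(0.0007261725976705184), np.float64(0.000726172597670573)]
y [0.14325753 0.98968479 0.0011424 ] yaw 1.427044119945955 x [ 0.98968479 -0.14325753  0.        ]
0.095 (628, 310) [ 0.64194624 -0.14146609  0.095     ]
0.095 (590, 315) [ 0.63871612 -0.11978688  0.095     ]
0.099 (628, 310) [ 0.64127847 -0.14082239  0.099     ]
0.099 (590, 315) [ 0.63806042 -0.11922423  0.099     ]
bar rel hinge 0.04764903951849383 0.2015110888824703 0.20706798378704958 1.8029901468206488 along y -0.17259672607451595
bar rel hinge 0.04764903951849383 0.2015110888824703 0.20706798378704958 1.8029901468206488 along y -0.17260129566247703
cap (array([0.54395097, 0.17189497, 0.10761352]), [np.float64(0.00025009624018247325), np.float64(0.00025009624018255077)])
M [0.71036807 0.0087328  0.29651109]
```

Request:
{"op": "step_arm", "data": {"motion": [[[0,0,0],[-1.63,-2.07,0],100],[[0,0,0],[-1.63,-2.07,0],100],[[0,0,0],[-1.63,-2.07,0],100],[[0,0,0],[-1.63,-2.07,0],100],[[0,0,0],[-1.63,-2.07,0],100],[[0,0,0],[-1.63,-2.07,0],100],[[0,0,0],[-1.63,-2.07,0],100],[[0,0,0],[-1.63,-2.07,0],100],[[0,0,0],[-1.63,-2.07,0],100],[[0,0,0],[-1.63,-2.07,0],100],[[0,0,0],[-1.63,-2.07,0],100],[[0,0,0],[-1.63,-2.07,0],100],[[0,0,0],[-1.63,-2.07,0],100],[[0,0,0],[-1.63,-2.07,0],100],[[0,0,0],[-1.63,-2.07,0],100],[[0,0,0],[-1.63,-2.07,0],100],[[0,0,0],[-1.63,-2.07,0],100],[[0,0,0],[-1.63,-2.07,0],100],[[0,0,0],[-1.63,-2.07,0],100],[[0,0,0],[-1.63,-2.07,0],100]]}}

```text
t: 1.82
tcp_pos: [0.3679, 0.0735, 0.4045]
eef_rot: [0.0, 0.158, 0.987, 0.0]
ft_force: [0.8, -0.5, 0.9]
gripper_width: 0.0878
```

Request:
{"op": "step_arm", "data": {"motion": [[[0,0,0],[-1.63,-2.07,0],100],[[0,0,0],[-1.63,-2.07,0],100],[[0,0,0],[-1.63,-2.07,0],100],[[0,0,0],[-1.63,-2.07,0],100],[[0,0,0],[-1.63,-2.07,0],100],[[0,0,0],[-1.63,-2.07,0],100],[[0,0,0],[-1.63,-2.07,0],100],[[0,0,0],[-1.63,-2.07,0],100],[[0,0,0],[-1.63,-2.07,0],100],[[0,0,0],[-1.63,-2.07,0],100],[[0,0,0],[-1.63,-2.07,0],100],[[0,0,0],[-1.63,-2.07,0],100],[[0,0,0],[-1.63,-2.07,0],100],[[0,0,0],[-1.63,-2.07,0],100],[[0,0,0],[-1.63,-2.07,0],100],[[0,0,0],[-1.63,-2.07,0],100],[[0,0,0],[-1.63,-2.07,0],100],[[0,0,0],[-1.63,-2.07,0],100]]}}

```text
t: 3.32
tcp_pos: [0.5304, -0.3721, 0.404]
eef_rot: [-0.0, 0.158, 0.987, 0.0]
ft_force: [0.4, 0.2, 0.2]
gripper_width: 0.0877
```

Request:
{"op": "step_arm", "data": {"motion": [[[0,0,0.11],[0,0,2],60],[[0,0,0.11],[0,0,2],60],[[0,0,0.11],[0,0,2],60],[[0,0,0.11],[0,0,2],60],[[0,0,0.11],[0,0,2],60],[[0,0,0.11],[0,0,0],60],[[0,0,0.11],[0,0,0],60],[[0,0,0.11],[0,0,0],60],[[0,0,0],[0,0,0],60],[[0,0,0],[0,0,0],60]]}}

```text
t: 4.15
tcp_pos: [0.5301, -0.3708, 0.3043]
eef_rot: [-0.0, 0.562, 0.827, 0.0]
ft_force: [0.6, 0.0, -0.0]
gripper_width: 0.0523
```

```bash
python3 - <<'E'
from h import *
import pickle
o=env.observe();print(o['t'],o['q'],o['tcp_pos'],o['eef_rot'])
d=snap('wrist');save(d,'pics/w1.png');pickle.dump(d,open('w1.pkl','wb'))
E
```

```text
4.15 [-6.62973990e-01  2.20157588e-01  1.26569987e+00  5.09307540e-06
  1.65629538e+00 -1.03921111e+00] [ 0.53006779 -0.37078079  0.30429327] [-2.79323091e-04  5.62394946e-01  8.26868700e-01  2.09191842e-05]
```

View pics/w1.png

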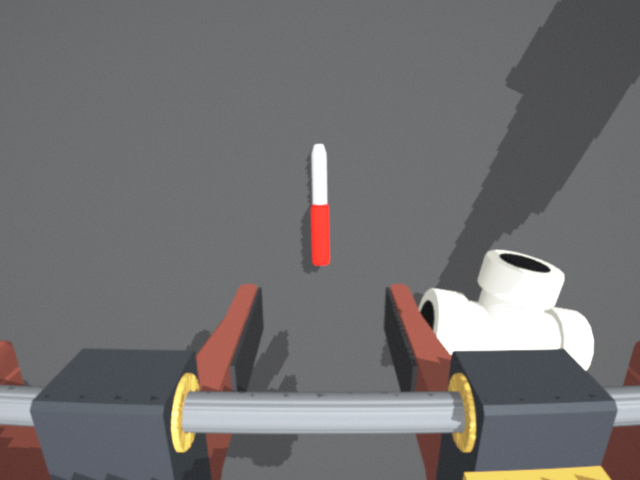

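The wrist view shows the pin upright in the image. Its nose is at (319,146), the tab runs from v=204 to 265 at u≈320, and the tee is at the lower right with its near rim at about (425,300).

```bash
python3 - <<'E'
from h import *
import pickle
d=pickle.load(open('w1.pkl','rb'));o=env.observe();Rm=Rq(o['eef_rot']).as_matrix();p=np.array(o['tcp_pos'])
im=d['image'][:290].astype(int);m=((im[...,0]>140)&(im[...,1]<60)).astype(np.uint8)
n,l,st,c=cv2.connectedComponentsWithStats(m);i=1+np.argmax(st[1:,4]);print(st[i],c[i])
for v in(210,225,240,255): 
    u=np.flatnonzero(l[v]==i);print(v,u.min(),u.max())
for v in(155,170,185,200):
    u=np.flatnonzero(im[v,290:350].min(1)>120)+290;print(v,u.min(),u.max(),im[v,u].mean(0))
def pr(n,u,v,z):
    X=onz(d,u,v,z);print(n,X.round(4),'tool',(Rm.T@(X-p)).round(4))
pr('tabfront',320,204,.018);pr('tabback top',321,262,.018);pr('nose',319,144.5,.005);pr('shank',319.5,185,.010)
for q in((425,300),(440,290),(490,252),(590,335),(430,320)): pr('tee',*q,.03)
E
```

```text
[312 236   3  25  42] [312.88095238 247.07142857]Traceback (most recent call last):
  File "<stdin>", line 7, in <module>
    return umr_minimum(a, axis, None, out, keepdims, initial, where)
ValueError: zero-size array to reduction operation minimum which has no identity
```

```bash
python3 - <<'E'
from h import *
import pickle
d=pickle.load(open('w1.pkl','rb'));o=env.observe();Rm=Rq(o['eef_rot']).as_matrix();p=np.array(o['tcp_pos'])
im=d['image'].astype(int);print(im[235,320],im[180,319])
m=(im[...,0]-im[...,1]>80);m[:,:300]=0;m[:,345:]=0;m[290:]=0
for v in(210,225,240,255): 
    u=np.flatnonzero(m[v]);print(v,u.min(),u.max())
v=np.flatnonzero(m.any(1));print('v',v.min(),v.max())
for v in(155,170,185,200):
    u=np.flatnonzero(im[v,290:350].min(1)>120)+290;print(v,u.min(),u.max())
def pr(n,u,v,z):
    X=onz(d,u,v,z);print(n,X.round(4),'tool',(Rm.T@(X-p)).round(4))
pr('tabfront',320,204,.018);pr('tabback top',321,262,.018);pr('nose',319,144.5,.005);pr('shank',319.5,185,.010)
for q in((425,300),(440,290),(490,252),(590,335),(430,320)): pr('tee',*q,.03)
E
```

```text
[255  77  63] [255 255 255]
210 310 329
225 311 329
240 311 329
255 312 329
v 204 265
155 311 327
170 311 327
185 312 327
200 312 328
tabfront [ 0.5212 -0.3505  0.018 ] tool [ 0.022  -0.0007  0.2864]
tabback top [ 0.5367 -0.388   0.018 ] tool [-1.850e-02 -1.000e-04  2.864e-01]
nose [ 0.5069 -0.3161  0.005 ] tool [ 0.0593 -0.0014  0.2994]
shank [ 0.5168 -0.3403  0.01  ] tool [ 0.0332 -0.0011  0.2944]
tee [ 0.6106 -0.3835  0.03  ] tool [-0.0415  0.0702  0.2744]
tee [ 0.6168 -0.3732  0.03  ] tool [-0.0342  0.0798  0.2744]
tee [ 0.6356 -0.3367  0.03  ] tool [-0.0072  0.1107  0.2744]
tee [ 0.7356 -0.3654  0.03  ] tool [-0.0707  0.1931  0.2744]
tee [ 0.6205 -0.396   0.03  ] tool [-0.0567  0.0749  0.2744]
```

Request:
{"op": "step_arm", "data": {"motion": [[[0,0,0],[-2.58,-0.04,0],60],[[0,0,0],[-2.58,0,0],60],[[0,0,0],[-2.58,0,0],60],[[0,0,-0.017],[0,0,0],60],[[0,0.11,0],[0,0,0],60],[[0,0.11,0],[0,0,0],60],[[0,0.11,0],[0,0,0],60],[[0,0.11,0],[0,0,0],60],[[0,0,0],[-0.7,0,1.5],60],[[0,0,0],[-0.71,0,1.5],60],[[0,0,0],[-0.71,0,1.5],60],[[0,0,0],[-0.71,0,1.5],60],[[0,0,0],[-0.71,0,1.5],60],[[0,0,0],[0,0,0],60],[[0,0,0],[0,0,0],60]]}}

```text
t: 5.45
tcp_pos: [0.5577, -0.4425, 0.2208]
eef_rot: [-0.183, 0.542, 0.811, 0.122]
ft_force: [0.7, -0.3, -0.6]
gripper_width: 0.0524
```

```bash
python3 - <<'E'
from h import *
o=env.observe();print(o['t'],o['q'],o['tcp_pos'],o['eef_rot'],o['ft_force'])
Rm=Rq(o['eef_rot']).as_matrix();p=np.array(o['tcp_pos'])
y=np.array([-.0143,.0344,0]);y/=np.linalg.norm(y)
front=np.array([.5212,-.3505,.009]);tab=front-.023*y
X=tab-Rm[:,2]*.1792
print('axis x',Rm[:,0],'y',Rm[:,1],y,'to go cm tool',(Rm.T@(X-p)*100).round(2))
E
```

```text
5.45 [-0.7595036   0.61476565  0.94292439  0.19142029  1.98559933 -1.10955253] [ 0.55774178 -0.44251453  0.22078198] [-0.18250852  0.54245416  0.81091655  0.12185432] [ 0.73021381 -0.27359559 -0.56657013]
axis x [-0.34486825  0.83529121  0.42819912] y [ 9.24249011e-01  3.81790024e-01 -3.77643547e-04] [-0.38385285  0.92339428  0.        ] to go cm tool [-2.2   0.15  4.47]
```

Request:
{"op": "step_arm", "data": {"motion": [[[0,0,0],[-0.44,0.02,0.88],60],[[0,0,0],[-0.44,0.02,0.88],60],[[0,0,0],[-0.44,0.02,0.88],60],[[0,0,0],[-0.44,0.02,0.88],60],[[0,0,0],[-0.44,0.02,0.88],60],[[0,0,0],[0,0,0],60],[[0,0,0],[0,0,0],0],[[0,0,0],[0,0,0],0],[[0,0,0],[0,0,0],0],[[0,0,0],[0,0,0],0],[[0,0,0],[0,0,0],0],[[0,0,0],[0,0,0],0],[[0,0,0],[0,0,0],0],[[0,0,0],[0,0,0],0]], "grip_force": 45}}

```text
t: 6.62
tcp_pos: [0.5593, -0.4438, 0.1728]
eef_rot: [-0.181, 0.543, 0.811, 0.121]
ft_force: [-0.4, -0.5, 1.4]
gripper_width: 0.0115
```

```bash
python3 - <<'E'
from h import *
import pickle
o=env.observe();print(o['t'],o['tcp_pos'],o['ft_force'],o['gripper_width'])
d=snap('wrist');save(d,'pics/w2.png');pickle.dump((d,o),open('w2.pkl','wb'))
E
```

```text
6.6167 [ 0.559336   -0.44382229  0.1727924 ] [-0.41624772 -0.49460842  1.4037072 ] 0.011534303621314414
```

View pics/w2.png

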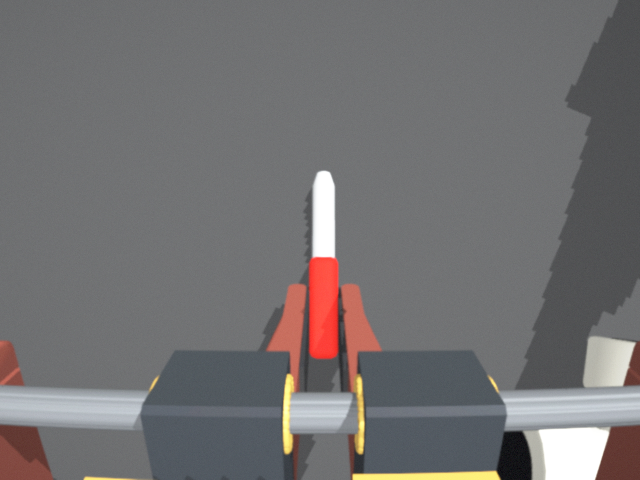

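The pin is gripped straight between the fingers, with its nose at (323,174) and the tab's front edge at v≈258.

```bash
cat >> h.py <<'E'
def tool():
    o=env.observe(); return Rq(o['eef_rot']).as_matrix(),np.array(o['tcp_pos']),o
E
python3 - <<'E'
from h import *
import pickle
d,o=pickle.load(open('w2.pkl','rb'));Rm,p,_=tool()
im=d['image'].astype(int)
m=(im[...,0]-im[...,1]>100);m[:,:300]=0;m[:,345:]=0
v=np.flatnonzero(m[200:,323])+200;print(v.min(),v.max())
for vv in(185,200,220,240,265,280):
    r=im[vv,300:350];u=np.flatnonzero((r.min(1)>120)|(r[:,0]-r[:,1]>100))+300;print(vv,u.min(),u.max())
for n,u,vv,z in(('front',323.5,v.min(),.018),('nose',323.5,172,.006),('shank',323.7,220,.010)):
    X=onz(d,u,vv,z);X2=X.copy();X2[2]=.005;print(n,X,(Rm.T@(X2-p)).round(4))
print('up in tool',Rm.T@[0,0,1])
E
```

```text
257 358
185 312 335
200 312 335
220 312 335
240 312 335
265 309 337
280 309 337
front [ 0.52325661 -0.35206682  0.018     ] [0.0178 0.0015 0.1938]
nose [ 0.5080428 -0.3150052  0.006    ] [0.054  0.0015 0.2108]
shank [ 0.51687137 -0.33627086  0.01      ] [0.0332 0.0016 0.201 ]
up in tool [ 4.25714877e-01  1.23050467e-04 -9.04857352e-01]
```

Request:
{"op": "step_arm", "data": {"motion": [[[0,0,0],[0.77,0,-1.63],0],[[0,0,0],[0.77,0,-1.63],0],[[0,0,0],[0.77,0,-1.63],0],[[0,0,0],[0.77,0,-1.63],0],[[0,0,0],[0.77,0,-1.63],0],[[-0.046,0,0.097],[0,0,0],0],[[-0.046,0,0.097],[0,0,0],0],[[-0.046,0,0.097],[0,0,0],0],[[-0.046,0,0.097],[0,0,0],0],[[-0.046,0,0.097],[0,0,0],0],[[0,0,0],[0,0,0],0]]}}

```text
t: 7.58
tcp_pos: [0.5589, -0.4439, 0.2628]
eef_rot: [-0.142, 0.74, 0.636, 0.166]
ft_force: [-0.7, -0.2, -0.5]
gripper_width: 0.012
```

```bash
python3 - <<'E'
from h import *
Rm,p,o=tool();print(o['t'],p,o['q'],o['gripper_width'])
c=Rm@np.array([.0178,0,.1938]);S=p+c
y=np.array([.1433,.9897,0]);print('S',S,'pin y',Rm[:,0],Rm[:,1], np.arctan2(Rm[1,0],Rm[0,0]))
T=np.array([.6425,-.137,.095])-.08*y;print('go tool cm',(Rm.T@(T-S)*100).round(2),'world',T-S)
E
```

```text
7.5833 [ 0.55886335 -0.44388177  0.26277443] [-0.79912614  0.52761785  0.98626375  0.36622319  1.88286935 -0.57971045] 0.012014141201160893
S [ 0.57402127 -0.34634724  0.09504687] pin y [0.13565385 0.89438758 0.42622634] [ 0.98857187 -0.15074093  0.00168276] 1.420271244137309
go tool cm [12.41  3.67  5.86] world [ 5.70147339e-02  1.30171241e-01 -4.68745711e-05]
```

Request:
{"op": "step_arm", "data": {"motion": [[[0,0,0],[2.07,0.61,0.98],0],[[0,0,0],[2.07,0.61,0.98],0],[[0,0,0],[2.07,0.61,0.98],0],[[0,0,0],[2.07,0.61,0.98],0],[[0,0,0],[2.07,0.61,0.98],0],[[0,0,0],[2.07,0.61,0.98],0],[[0,0,0],[0,0,0],0],[[0,0,0],[0,0,0],0]]}}

```text
t: 8.25
tcp_pos: [0.616, -0.3118, 0.2625]
eef_rot: [-0.142, 0.737, 0.64, 0.165]
ft_force: [-0.7, 0.1, -0.5]
gripper_width: 0.0118
```

```bash
python3 - <<'E'
from h import *
import pickle
o=env.observe();print(o['t'],o['tcp_pos'],o['ft_force'],o['gripper_width'])
d=snap('wrist');save(d,'pics/w3.png');pickle.dump((d,o),open('w3.pkl','wb'))
for n in('top','scene'): e=snap(n);save(e,f'pics/{n}3.png');pickle.dump(e,open(n+'3.pkl','wb'))
E
```

```text
8.25 [ 0.61604311 -0.31181356  0.26250952] [-0.72075488  0.13824855 -0.47038952] 0.011755654413802793
```

View pics/w3.png

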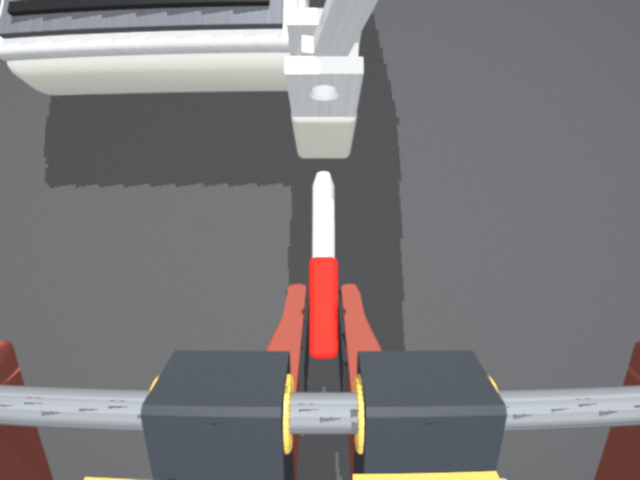

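The wrist view shows the hole in the outer ear at (323,93). The pin lines up with it, with its nose at (323,172) and its shank axis at u≈323.5.

```bash
python3 - <<'E'
from h import *
import pickle
d,o=pickle.load(open('w3.pkl','rb'));Rm,p,_=tool()
im=d['image'].astype(int);g=im.sum(2)//3
print(g[93,300:348:1]);print(g[84:104,323])
for vv in(185,205,225,245):
    u=np.flatnonzero(im[vv,300:350].min(1)>120)+300;print(vv,u.min(),u.max())
R2=[]
for n,u,v in(('hole',323,93),('nose',323.5,172),('sh1',323.5,250),('earL',288,60),('earR',362,60),('bodyL',50,95),('bodyR',285,91),('railL',10,40),('railR',280,40)):
    X=onz(d,u,v,.095);print(n,X.round(4),(Rm.T@(X-p)).round(4))
print('toolx',Rm[:,0],np.arctan2(Rm[1,0],Rm[0,0]))
E
```

```text
[184 183 184 183 181 182 181 182 184 191 197 204 210 219 228 234 240 243
 245 247 246 247 246 246 246 246 246 246 244 243 241 237 232 226 222 219
 211 203 195 185 183 184 184 186 184 183 183 182]
[204 231 246 249 249 248 247 247 246 246 247 245 243 239 239 235 219 192
 184 185]
185 312 334
205 312 334
225 312 334
245 312 334
hole [ 0.6426 -0.1352  0.095 ] [0.0924 0.0008 0.2284]
nose [ 0.6373 -0.1738  0.095 ] [0.0571 0.0013 0.2118]
sh1 [ 0.6322 -0.2095  0.095 ] [0.0245 0.0014 0.1965]
earL [ 0.6283 -0.1157  0.095 ] [ 0.1079 -0.0162  0.2357]
earR [ 0.6637 -0.1207  0.095 ] [0.1081 0.0196 0.2358]
bodyL [ 0.5099 -0.1149  0.095 ] [ 0.0931 -0.1334  0.2286]
bodyR [ 0.6248 -0.1316  0.095 ] [ 0.0932 -0.0172  0.2288]
railL [ 0.488  -0.0797  0.095 ] [ 0.1217 -0.1602  0.242 ]
railR [ 0.6258 -0.1044  0.095 ] [ 0.1177 -0.0203  0.2403]
toolx [0.13145225 0.89518799 0.42586239] 1.4249951535556935
```

Request:
{"op": "step_arm", "data": {"motion": [[[0,0,0],[0.01,0,-0.03],0],[[0,0,0],[0.68,0,0.32],0],[[0,0,0],[0.68,0,0.32],0],[[0,0,0],[0.68,0,0.32],0],[[0,0,0],[0.68,0,0.32],0],[[0,0,0],[0.45,0,0.21],0],[[0,0,0],[0.45,0,0.21],0],[[0,0,0],[0.45,0,0.21],0],[[0,0,0],[0,0,0],0]]}}

```text
t: 9.15
tcp_pos: [0.6224, -0.2675, 0.263]
eef_rot: [-0.142, 0.738, 0.638, 0.166]
ft_force: [0.3, 1.0, -0.4]
gripper_width: 0.0115
```

```bash
python3 - <<'E'
from h import *
import pickle
Rm,p,o=tool();S=p+Rm@np.array([.0178,0,.1938]);print(S,'remaining along y',(np.array([.6426,-.1352,.095])-S)@[.1445,.9895,0],o['ft_force'],o['moment'],o['gripper_width'],p)
d=snap('wrist')
cv2.imwrite('pics/w4.png',cv2.resize(d['image'][20:280,200:440],None,fx=2,fy=2)[:,:,::-1]);pickle.dump(d,open('w4.pkl','wb'))
E
```

```text
[ 0.63698917 -0.16982218  0.09531078] remaining along y 0.03506941060876715 [ 0.30855691  0.98659316 -0.41719641] [-0.22692136  0.11520893  0.01377981] 0.011516579849574465 [ 0.62239149 -0.26749627  0.26300681]
```

View pics/w4.png

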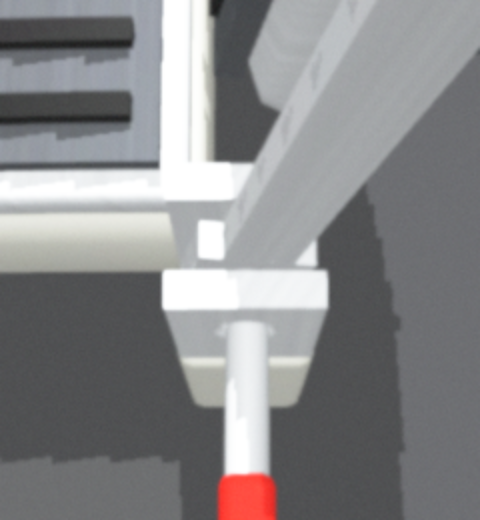

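The nose has entered the hole centred (crop (247,325)) with no force, so I'll continue.

Request:
{"op": "step_arm", "data": {"motion": [[[0,0,0],[0.27,0,0.13],0],[[0,0,0],[0.27,0,0.13],0],[[0,0,0],[0.27,0,0.13],0],[[0,0,0],[0.27,0,0.13],0],[[0,0,0],[0.27,0,0.13],0],[[0,0,0],[0.27,0,0.13],0],[[0,0,0],[0,0,0],0]]}}

```text
t: 9.78
tcp_pos: [0.6249, -0.2502, 0.2628]
eef_rot: [-0.142, 0.738, 0.638, 0.166]
ft_force: [-0.5, -0.4, -0.3]
gripper_width: 0.0115
```

Request:
{"op": "step_arm", "data": {"motion": [[[0,0,0],[0.27,0,0.13],0],[[0,0,0],[0.27,0,0.13],0],[[0,0,0],[0.27,0,0.13],0],[[0,0,0],[0,0,0],0]]}}

```text
t: 10.12
tcp_pos: [0.6262, -0.2413, 0.2626]
eef_rot: [-0.142, 0.738, 0.638, 0.166]
ft_force: [-0.1, 0.3, -0.2]
gripper_width: 0.0118
```

Request:
{"op": "step_arm", "data": {"motion": [[[0,0,0],[0.18,0,0.085],0],[[0,0,0],[0.18,0,0.085],0],[[0,0,0],[0,0,0],0]]}}

```text
t: 10.37
tcp_pos: [0.6267, -0.2377, 0.2626]
eef_rot: [-0.142, 0.739, 0.638, 0.166]
ft_force: [-0.6, -1.6, -0.0]
gripper_width: 0.0115
```

Request:
{"op": "step_arm", "data": {"motion": [[[0,0,0],[0.09,0,0.043],0],[[0,0,0],[0.09,0,0.043],0],[[0,0,0],[0.09,0,0.043],0],[[0,0,0],[0,0,0],0]]}}

```text
t: 10.7
tcp_pos: [0.6271, -0.2349, 0.2626]
eef_rot: [-0.142, 0.739, 0.638, 0.166]
ft_force: [-1.0, -0.8, -0.7]
gripper_width: 0.0112
```

Request:
{"op": "step_arm", "data": {"motion": [[[0,0,0],[0.09,0,0.043],0],[[0,0,0],[0,0,0],0]]}}

```text
t: 10.87
tcp_pos: [0.6272, -0.2342, 0.2627]
eef_rot: [-0.142, 0.739, 0.638, 0.166]
ft_force: [0.6, -0.6, -1.0]
gripper_width: 0.0114
```

Request:
{"op": "step_arm", "data": {"motion": [[[0,0,0],[0.09,0,0.043],0],[[0,0,0],[0,0,0],0]]}}

```text
t: 11.03
tcp_pos: [0.6272, -0.2339, 0.2628]
eef_rot: [-0.141, 0.739, 0.637, 0.165]
ft_force: [-1.4, -4.3, -0.4]
gripper_width: 0.0116
```

Request:
{"op": "step_arm", "data": {"motion": [[[0,0,0],[0.09,0,0.043],0],[[0,0,0],[0.09,0,0.043],0],[[0,0,0],[0,0,0],0],[[0,0,0],[0,0,0],0]]}}

```text
t: 11.37
tcp_pos: [0.6271, -0.2333, 0.263]
eef_rot: [-0.14, 0.74, 0.637, 0.164]
ft_force: [-2.5, -11.0, 0.3]
gripper_width: 0.0116
```

```bash
python3 - <<'E'
from h import *
import pickle
Rm,p,o=tool();print(o['t'],o['ft_force'],o['moment'],p)
d=snap('wrist')
cv2.imwrite('pics/w5.png',cv2.resize(d['image'][130:380,200:440],None,fx=2,fy=2)[:,:,::-1]);pickle.dump(d,open('w5.pkl','wb'))
E
```

```text
11.3667 [ -2.4578133  -11.03528417   0.26437952] [-1.81107476  0.56895608  0.12672144] [ 0.62710647 -0.23333414  0.26300707]
```

View pics/w5.png

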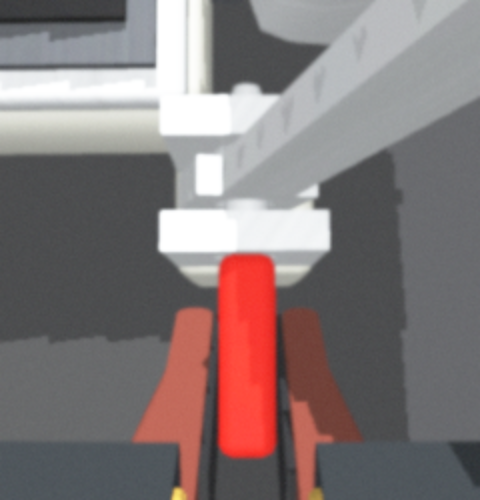

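The tab is seated against the outer ear (crop (247,255)) and the nose shows beyond the inner ear at (247,88). I'll do one short firmer push, then relax, release and back off.

Request:
{"op": "step_arm", "data": {"motion": [[[0,0,0],[0.09,0,0.043],0],[[0,0,0],[0,0,0],0],[[0,0,0],[-0.18,0,-0.08],0],[[0,0,0],[0,0,0],50],[[0,0,0],[0,0,0],50],[[0,0,0],[0,0,0],50],[[0,0,0],[0,0,0],50],[[0,0,0],[0,0,-1.5],50],[[0,0,0],[0,0,-3],50],[[0,0,0],[0,0,-3],50],[[0,0,0],[0,0,-3],50],[[0,0,0],[0,0,0],50]]}}

```text
t: 12.42
tcp_pos: [0.6206, -0.2777, 0.3648]
eef_rot: [-0.138, 0.739, 0.638, 0.168]
ft_force: [0.6, -0.0, 1.1]
gripper_width: 0.044
```

```bash
python3 - <<'E'
from h import *
import pickle
Rm,p,o=tool();print(o['t'],o['ft_force'],p,o['gripper_width'])
for n in('wrist','top','scene'):
    d=snap(n);pickle.dump(d,open(n+'6.pkl','wb'));save(d,f'pics/{n}6.png')
    if n=='wrist': cv2.imwrite('pics/w6c.png',cv2.resize(d['image'][60:360,160:480],None,fx=2,fy=2)[:,:,::-1])
yaw=1.4264;gy=np.array([np.cos(yaw),np.sin(yaw),0]);gx=np.array([gy[1],-gy[0],0])
z=np.sin(.4)*gx-np.cos(.4)*np.array([0,0,1]);x=gy;y=np.cross(z,x)
Rt=np.stack([x,y,z],1);print('turn',R.from_matrix(Rm.T@Rt).as_rotvec())
W=np.array([.48,-.22,.50]);print('to waypoint tool cm',Rm.T@(W-p)*100)
M=np.array([.7104,.0087,.2965]);print('pre',M-z*.223,'from W in new tool cm',Rt.T@(M-z*.223-W)*100)
E
```

```text
12.4167 [ 0.64314782 -0.02871804  1.12321935] [ 0.62057124 -0.27770751  0.36483571] 0.04402331257672252
turn [-0.38240296 -0.43061499 -0.08825221]
to waypoint tool cm [  9.0821531  -14.60882506 -10.84872699]
pre [0.62446346 0.02119589 0.5018966 ] from W in new tool cm [25.94733311 10.04463018  4.04088664]
```

View pics/w6c.png

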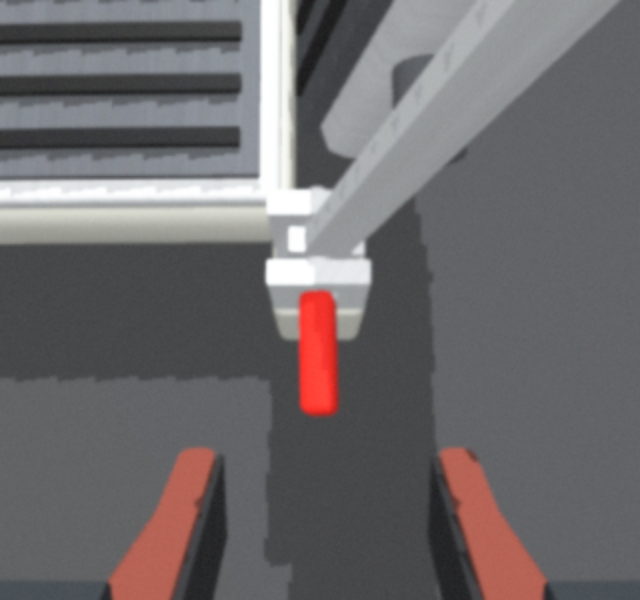

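The pin is holding itself home in the view (tab at crop (318,350), front on the ear). Next is the handle.

Request:
{"op": "step_arm", "data": {"motion": [[[0,0,0],[1.51,-2.43,-1.81],36],[[0,0,0],[1.51,-2.43,-1.81],36],[[0,0,0],[1.51,-2.43,-1.81],36],[[0,0,0],[1.51,-2.43,-1.81],36],[[0,0,0],[1.51,-2.43,-1.81],36],[[0,0,0],[1.51,-2.43,-1.81],36],[[-0.064,-0.072,-0.0147],[0,0,0],36],[[-0.064,-0.072,-0.0147],[0,0,0],36],[[-0.064,-0.072,-0.0147],[0,0,0],36],[[-0.064,-0.072,-0.0147],[0,0,0],36],[[-0.064,-0.072,-0.0147],[0,0,0],36],[[-0.064,-0.072,-0.0147],[0,0,0],36],[[0,0,0],[0,0,0],36]]}}

```text
t: 13.65
tcp_pos: [0.4816, -0.2185, 0.4926]
eef_rot: [0.148, 0.741, 0.642, 0.128]
ft_force: [-0.9, 1.5, -0.2]
gripper_width: 0.0315
```

Request:
{"op": "step_arm", "data": {"motion": [[[0,0,0],[3.2,1.2,0.4],36],[[0,0,0],[3.2,1.2,0.4],36],[[0,0,0],[3.2,1.2,0.4],36],[[0,0,0],[3.2,1.2,0.4],36],[[0,0,0],[3.2,1.2,0.4],36],[[0,0,0],[3.2,1.2,0.4],36],[[0,0,0],[3.2,1.2,0.4],36],[[0,0,0],[3.2,1.2,0.4],36],[[0,0,0],[0,0,0],36],[[0,0,0],[0,0,0],36]]}}

```text
t: 14.48
tcp_pos: [0.6193, 0.0211, 0.4989]
eef_rot: [0.144, 0.741, 0.643, 0.127]
ft_force: [-1.1, -0.5, -0.1]
gripper_width: 0.0315
```

```bash
python3 - <<'E'
from h import *
import pickle
Rm,p,o=tool();print(o['t'],o['q'],o['ft_force'],p,o['gripper_width'])
d=snap('wrist');pickle.dump((d,o),open('w7.pkl','wb'));save(d,f'pics/w7.png')
yaw=1.4264;gy=np.array([np.cos(yaw),np.sin(yaw),0]);gx=np.array([gy[1],-gy[0],0])
z=np.sin(.4)*gx-np.cos(.4)*np.array([0,0,1]);x=gy;y=np.cross(z,x)
Rt=np.stack([x,y,z],1);print('turn',R.from_matrix(Rm.T@Rt).as_rotvec())
M=np.array([.7104,.0087,.2965]);print('bar in tool',Rm.T@(M-p))
for s in(-.1,-.05,0,.05,.1,.13): print(s,proj(d,M+gy*s))
E
```

```text
14.4833 [-0.00801875  0.00969432  1.16849446 -0.04732631  1.5807776   0.12332185] [-1.05124058 -0.5145372  -0.06478977] [0.61928896 0.02111839 0.49886684] 0.031542386249078264
turn [-0.01462555 -0.00385415  0.00263957]
bar in tool [-5.47410543e-05  9.13606793e-03  2.22090757e-01]
-0.1 (np.float64(335.62839813180557), np.float64(427.7025562826267))
-0.05 (np.float64(336.77827777564187), np.float64(356.5363439811651))
0 (np.float64(338.02868942614595), np.float64(273.89170683736995))
0.05 (np.float64(339.3639170082872), np.float64(178.58518362704868))
0.1 (np.float64(340.7416233265268), np.float64(70.14315050646005))
0.13 (np.float64(341.55266941064366), np.float64(-0.7985896867402005))
```

View pics/w7.png

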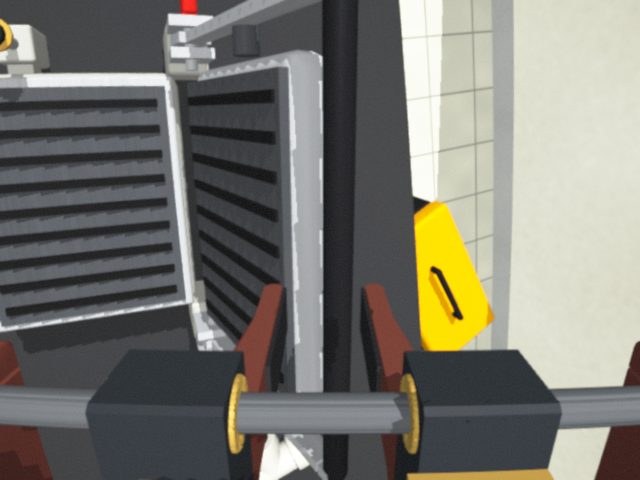

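The bar runs at u≈324–356, which matches the prediction of about 338–340. It sits about 9 mm to +y of the finger centre line, so I'll shift across, advance and close gently.

Request:
{"op": "step_arm", "data": {"motion": [[[0,0,0],[0,0.45,0],36],[[0,0,0],[0,0.45,0],36],[[0,0,0],[0,0,1.4],36],[[0,0,0],[0,0,1.4],36],[[0,0,0],[0,0,1.4],36],[[0,0,0],[0,0,1.3],36],[[0,0,0],[0,0,0],36],[[0,0,0],[0,0,0],36]]}}

```text
t: 15.2
tcp_pos: [0.6477, 0.0148, 0.4519]
eef_rot: [0.145, 0.742, 0.642, 0.127]
ft_force: [0.2, 0.6, 0.6]
gripper_width: 0.0317
```

Request:
{"op": "step_arm", "data": {"motion": [[[0,0,0],[0,0,0],10],[[0,0,0],[0,0,0],10],[[0,0,0],[0,0,0],10],[[0,0,0],[0,0,0],10],[[0,0,0],[0,0,0],10]], "grip_force": 20}}

```text
t: 15.62
tcp_pos: [0.6453, 0.0155, 0.4543]
eef_rot: [0.144, 0.742, 0.642, 0.125]
ft_force: [-17.1, 2.5, -0.5]
gripper_width: 0.0154
```

```bash
python3 - <<'E'
from h import *
Rm,p,o=tool();print(o['t'],o['ft_force'],o['moment'],p,o['gripper_width'])
yaw=1.4264;gy=np.array([np.cos(yaw),np.sin(yaw),0]);gx=np.array([gy[1],-gy[0],0])
M=np.array([.7104,.0087,.2965]);print('bar in tool',Rm.T@(M-p));g=p+Rm[:,2]*.159;print('bar from grip',g)
H=g-.205*(-np.cos(1.8)*gx+np.sin(1.8)*np.array([0,0,1]));print('hinge mid implied',H)
print('g axes: gx in tool',Rm.T@gx,'up',Rm.T@[0,0,1])
as_=[1.8,1.6,1.4,1.2,1.0,.8,.6,.45,.35]
B=lambda a:.205*(-np.cos(a)*gx+np.sin(a)*np.array([0,0,1]))
for a,b in zip(as_,as_[1:]): print(a,b,(Rm.T@(B(b)-B(a))*100).round(2))
E
```

```text
15.6167 [-17.0750079    2.48038166  -0.49815386] [ 0.08490679  3.02181286 -0.01453091] [0.64527355 0.01549542 0.45430791] 0.015409921516263173
bar in tool [0.00234551 0.00158756 0.17083017]
bar from grip [0.70422133 0.00720717 0.30687161]
hinge mid implied [0.65812962 0.01390929 0.10723284]
g axes: gx in tool [-6.66431631e-04  9.27273785e-01  3.74383337e-01] up [ 0.00163205  0.37438393 -0.92727235]
1.8 1.6 [ 0.   -3.57 -2.01]
1.6 1.4 [ 0.   -3.89 -1.26]
1.4 1.2 [ 0.   -4.07 -0.46]
1.2 1.0 [-0.   -4.08  0.36]
1.0 0.8 [-0.   -3.93  1.16]
0.8 0.6 [-0.   -3.62  1.92]
0.6 0.45 [-0.   -2.42  1.89]
0.45 0.35 [-0.   -1.45  1.45]
```

Request:
{"op": "step_arm", "data": {"motion": [[[0,0,0],[0,-0.15,0],10],[[0,0,0],[0,-0.15,0],10],[[0,0,0],[0,0,0],10],[[0,0,0],[0,0,0],10]]}}

```text
t: 15.95
tcp_pos: [0.644, 0.0156, 0.4539]
eef_rot: [0.146, 0.742, 0.642, 0.128]
ft_force: [-6.6, 1.4, 0.0]
gripper_width: 0.0154
```

Request:
{"op": "step_arm", "data": {"motion": [[[0,0,0],[0,-0.6,-0.34],10],[[0,0,0],[0,-0.6,-0.34],10],[[0,0,0],[0,-0.6,-0.34],10],[[0,0,0],[0,-0.6,-0.34],10],[[0,0,0],[0,-0.6,-0.34],10],[[0,0,0],[0,-0.6,-0.34],10],[[0,0,0],[0,0,0],10]]}}

```text
t: 16.53
tcp_pos: [0.6026, 0.0215, 0.4601]
eef_rot: [0.147, 0.742, 0.642, 0.129]
ft_force: [1.5, -0.5, 5.1]
gripper_width: 0.0156
```

```bash
cat > st.py <<'E'
from h import *
Rm,p,o=tool();f=o['ft_force']
yaw=1.4264;gy=np.array([np.cos(yaw),np.sin(yaw),0]);gx=np.array([gy[1],-gy[0],0])
H=np.array([.6643,.0154,.095]);g=p+Rm[:,2]*.171-H;a=np.arctan2(g[2],-g@gx)
rad=-np.cos(a)*gx+np.sin(a)*np.array([0,0,1]);tan=np.sin(a)*gx+np.cos(a)*np.array([0,0,1])
print('t',o['t'],'p',p.round(4),'a',a.round(3),'r',np.hypot(g[2],g@gx).round(4),'y',(g@gy).round(4),'Frad',(f@rad).round(1),'Ftan',(f@tan).round(1),'f',f.round(1),'m',o['moment'].round(2),'w',o['gripper_width'].round(4),'tooltilt',np.arcsin(Rm[:,2]@gx).round(3))
E
python3 st.py
```

```text
Traceback (most recent call last):
  File "st.py", line 6, in <module>
    print('t',o['t'],'p',p.round(4),'a',a.round(3),'r',np.hypot(g[2],g@gx).round(4),'y',(g@gy).round(4),'Frad',(f@rad).round(1),'Ftan',(f@tan).round(1),'f',f.round(1),'m',o['moment'].round(2),'w',o['gripper_width'].round(4),'tooltilt',np.arcsin(Rm[:,2]@gx).round(3))
                                                                                                                                                                                                    ^^^^^^^^^^^^^^^^^^^^^^^^
AttributeError: 'float' object has no attribute 'round'
```

```bash
sed -i "s/o\['gripper_width'\].round(4)/round(float(o['gripper_width']),4)/" st.py; python3 st.py
```

```text
t 16.5333 p [0.6026 0.0215 0.4601] a 1.589 r 0.2073 y -0.0024 Frad 5.1 Ftan 1.4 f [ 1.5 -0.5  5.1] m [-0.15 -0.29 -0.03] w 0.0156 tooltilt 0.394
```

Request:
{"op": "step_arm", "data": {"motion": [[[0,0,0],[0,-0.65,-0.22],10],[[0,0,0],[0,-0.65,-0.22],10],[[0,0,0],[0,-0.65,-0.22],10],[[0,0,0],[0,-0.65,-0.22],10],[[0,0,0],[0,-0.65,-0.21],10],[[0,0,0],[0,-0.65,-0.21],10],[[0,0,0],[0,0,0],10]]}}

```text
t: 17.12
tcp_pos: [0.5623, 0.0273, 0.4557]
eef_rot: [0.146, 0.742, 0.642, 0.128]
ft_force: [-1.5, -0.5, 5.6]
gripper_width: 0.0156
```

```bash
python3 st.py
```

```text
t 17.1167 p [0.5623 0.0273 0.4557] a 1.388 r 0.2061 y -0.0025 Frad 5.7 Ftan -0.4 f [-1.5 -0.5  5.6] m [-0.13  0.02  0.03] w 0.0156 tooltilt 0.391
```

Request:
{"op": "step_arm", "data": {"motion": [[[0,0,0],[0,-0.68,-0.1],10],[[0,0,0],[0,-0.68,-0.1],10],[[0,0,0],[0,-0.68,-0.1],10],[[0,0,0],[0,-0.68,-0.08],10],[[0,0,0],[0,-0.68,-0.08],10],[[0,0,0],[0,-0.67,-0.08],10],[[0,0,0],[0,0,0],10]]}}

```text
t: 17.7
tcp_pos: [0.5231, 0.033, 0.4435]
eef_rot: [0.146, 0.742, 0.642, 0.127]
ft_force: [-1.1, -0.9, 0.5]
gripper_width: 0.0154
```

```bash
python3 st.py
```

```text
t 17.7 p [0.5231 0.033  0.4435] a 1.185 r 0.2055 y -0.0026 Frad 0.8 Ftan -0.7 f [-1.1 -0.9  0.5] m [-0.17  0.33 -0.09] w 0.0154 tooltilt 0.389
```

Request:
{"op": "step_arm", "data": {"motion": [[[0,0,0],[0,-0.68,0.04],10],[[0,0,0],[0,-0.68,0.04],10],[[0,0,0],[0,-0.68,0.05],10],[[0,0,0],[0,-0.68,0.06],10],[[0,0,0],[0,-0.68,0.07],10],[[0,0,0],[0,-0.68,0.1],10],[[0,0,0],[0,0,0],10]]}}

```text
t: 18.28
tcp_pos: [0.487, 0.0384, 0.4252]
eef_rot: [0.146, 0.742, 0.642, 0.128]
ft_force: [-3.0, -0.6, 2.3]
gripper_width: 0.015
```

```bash
python3 st.py
```

```text
t 18.2833 p [0.487  0.0384 0.4252] a 0.987 r 0.2062 y -0.0023 Frad 3.5 Ftan -1.1 f [-3.  -0.6  2.3] m [-0.12  0.63 -0.02] w 0.015 tooltilt 0.39
```

Request:
{"op": "step_arm", "data": {"motion": [[[0,0,0],[0,-0.66,0.15],10],[[0,0,0],[0,-0.66,0.17],10],[[0,0,0],[0,-0.66,0.19],10],[[0,0,0],[0,-0.65,0.2],10],[[0,0,0],[0,-0.65,0.22],10],[[0,0,0],[0,-0.65,0.23],10],[[0,0,0],[0,0,0],10]]}}

```text
t: 18.87
tcp_pos: [0.4556, 0.0431, 0.3987]
eef_rot: [0.145, 0.742, 0.642, 0.127]
ft_force: [-1.9, 1.3, -1.5]
gripper_width: 0.0155
```

```bash
python3 st.py
```

```text
t 18.8667 p [0.4556 0.0431 0.3987] a 0.785 r 0.2058 y -0.0023 Frad 0.4 Ftan -2.5 f [-1.9  1.3 -1.5] m [0.   0.66 0.07] w 0.0155 tooltilt 0.389
```

Request:
{"op": "step_arm", "data": {"motion": [[[0,0,0],[0,-0.62,0.27],10],[[0,0,0],[0,-0.61,0.3],10],[[0,0,0],[0,-0.61,0.32],10],[[0,0,0],[0,-0.6,0.33],10],[[0,0,0],[0,-0.59,0.34],10],[[0,0,0],[0,-0.59,0.36],10],[[0,0,0],[0,0,0],10]]}}

```text
t: 19.45
tcp_pos: [0.4299, 0.0469, 0.3669]
eef_rot: [0.145, 0.742, 0.642, 0.127]
ft_force: [-2.6, 1.3, -3.3]
gripper_width: 0.0152
```

```bash
python3 st.py
```

```text
t 19.45 p [0.4299 0.0469 0.3669] a 0.585 r 0.2058 y -0.0022 Frad 0.4 Ftan -4.3 f [-2.6  1.3 -3.3] m [0.29 0.59 0.12] w 0.0152 tooltilt 0.389
```

Request:
{"op": "step_arm", "data": {"motion": [[[0,0,0],[0,-0.44,0.31],10],[[0,0,0],[0,-0.43,0.33],10],[[0,0,0],[0,-0.43,0.34],10],[[0,0,0],[0,-0.42,0.35],10],[[0,0,0],[0,-0.42,0.36],10],[[0,0,0],[0,-0.37,0.35],10],[[0,0,0],[0,-0.36,0.36],10],[[0,0,0],[0,-0.36,0.37],10],[[0,0,0],[0,0,0],10],[[0,0,0],[0,0,0],10]]}}

```text
t: 20.28
tcp_pos: [0.4115, 0.0495, 0.3298]
eef_rot: [0.146, 0.742, 0.642, 0.128]
ft_force: [-3.4, 2.0, -2.4]
gripper_width: 0.0155
```

```bash
python3 st.py; python3 - <<'E'
from h import *
Rm,p,o=tool()
yaw=1.4264;gy=np.array([np.cos(yaw),np.sin(yaw),0]);gx=np.array([gy[1],-gy[0],0])
B=lambda a:.205*(-np.cos(a)*gx+np.sin(a)*np.array([0,0,1]))
as_=np.arange(.36,-.01,-.04)
for a,b in zip(as_,as_[1:]): print(a.round(2),b.round(2),(Rm.T@(B(b)-B(a))*100).round(2))
E
```

```text
t 20.2833 p [0.4115 0.0495 0.3298] a 0.383 r 0.2048 y -0.0022 Frad 2.5 Ftan -3.6 f [-3.4  2.  -2.4] m [0.33 0.83 0.13] w 0.0155 tooltilt 0.39
0.36 0.32 [-0.   -0.55  0.61]
0.32 0.28 [-0.   -0.52  0.63]
0.28 0.24 [-0.   -0.5   0.65]
0.24 0.2 [-0.   -0.47  0.67]
0.2 0.16 [-0.   -0.44  0.69]
0.16 0.12 [-0.   -0.41  0.71]
0.12 0.08 [-0.   -0.39  0.72]
0.08 0.04 [-0.   -0.36  0.74]
0.04 0.0 [-0.   -0.33  0.75]
```

Request:
{"op": "step_arm", "data": {"motion": [[[0,0,0],[0,-0.28,0.3],10],[[0,0,0],[0,-0.28,0.3],10],[[0,0,0],[0,-0.27,0.31],10],[[0,0,0],[0,0,0],10],[[0,0,0],[0,0,0],10]]}}

```text
t: 20.7
tcp_pos: [0.4076, 0.0501, 0.3189]
eef_rot: [0.146, 0.742, 0.642, 0.128]
ft_force: [-3.9, 2.0, -3.4]
gripper_width: 0.0153
```

```bash
python3 st.py
```

```text
t 20.7 p [0.4076 0.0501 0.3189] a 0.327 r 0.2047 y -0.0022 Frad 2.8 Ftan -4.5 f [-3.9  2.  -3.4] m [0.36 0.88 0.13] w 0.0153 tooltilt 0.391
```

Request:
{"op": "step_arm", "data": {"motion": [[[0,0,0],[0,-0.17,0.21],10],[[0,0,0],[0,-0.17,0.21],10],[[0,0,0],[0,-0.17,0.21],10],[[0,0,0],[0,0,0],10],[[0,0,0],[0,0,0],10]]}}

```text
t: 21.12
tcp_pos: [0.4053, 0.0504, 0.3113]
eef_rot: [0.146, 0.742, 0.642, 0.128]
ft_force: [-3.8, 1.6, -2.8]
gripper_width: 0.0158
```

```bash
python3 st.py
```

```text
t 21.1167 p [0.4053 0.0504 0.3113] a 0.289 r 0.2046 y -0.0023 Frad 3.0 Ftan -3.8 f [-3.8  1.6 -2.8] m [0.32 0.9  0.12] w 0.0158 tooltilt 0.391
```

Request:
{"op": "step_arm", "data": {"motion": [[[0,0,0],[0,-0.13,0.16],10],[[0,0,0],[0,-0.13,0.16],10],[[0,0,0],[0,0,0],10]]}}

```text
t: 21.37
tcp_pos: [0.4042, 0.0506, 0.3074]
eef_rot: [0.147, 0.742, 0.642, 0.128]
ft_force: [-4.0, 3.1, -2.1]
gripper_width: 0.0154
```

Request:
{"op": "step_arm", "data": {"motion": [[[0,0,0],[0,-0.12,0.16],10],[[0,0,0],[0,-0.12,0.16],10],[[0,0,0],[0,0,0],10]]}}

```text
t: 21.62
tcp_pos: [0.4032, 0.0507, 0.3035]
eef_rot: [0.147, 0.742, 0.642, 0.128]
ft_force: [-4.0, 3.4, -3.0]
gripper_width: 0.0153
```

Request:
{"op": "step_arm", "data": {"motion": [[[0,0,0],[0,-0.12,0.165],10],[[0,0,0],[0,-0.12,0.165],10],[[0,0,0],[0,0,0],10]]}}

```text
t: 21.87
tcp_pos: [0.4023, 0.0509, 0.2995]
eef_rot: [0.147, 0.742, 0.642, 0.128]
ft_force: [-3.5, 2.8, -3.2]
gripper_width: 0.0155
```

```bash
python3 st.py
```

```text
t 21.8667 p [0.4023 0.0509 0.2995] a 0.229 r 0.2044 y -0.0022 Frad 3.1 Ftan -4.0 f [-3.5  2.8 -3.2] m [0.26 0.79 0.  ] w 0.0155 tooltilt 0.392
```

Request:
{"op": "step_arm", "data": {"motion": [[[0,0,0],[0,-0.11,0.17],10],[[0,0,0],[0,-0.11,0.17],10],[[0,0,0],[0,0,0],10]]}}

```text
t: 22.12
tcp_pos: [0.4015, 0.051, 0.2954]
eef_rot: [0.146, 0.742, 0.642, 0.128]
ft_force: [-4.8, 1.6, -2.8]
gripper_width: 0.0156
```

Request:
{"op": "step_arm", "data": {"motion": [[[0,0,0],[0,-0.11,0.17],10],[[0,0,0],[0,-0.11,0.17],10],[[0,0,0],[0,0,0],10]]}}

```text
t: 22.37
tcp_pos: [0.4008, 0.0511, 0.2923]
eef_rot: [0.147, 0.742, 0.642, 0.128]
ft_force: [-7.4, 2.1, 2.3]
gripper_width: 0.0156
```

Request:
{"op": "step_arm", "data": {"motion": [[[0,0,0],[0,-0.11,0.175],10],[[0,0,0],[0,-0.11,0.175],10],[[0,0,0],[0,0,0],10]]}}

```text
t: 22.62
tcp_pos: [0.4001, 0.0512, 0.2893]
eef_rot: [0.147, 0.742, 0.641, 0.129]
ft_force: [-11.3, 2.5, 6.5]
gripper_width: 0.0155
```

```bash
python3 st.py
```

```text
t 22.6167 p [0.4001 0.0512 0.2893] a 0.179 r 0.2043 y -0.0022 Frad 12.5 Ftan 4.3 f [-11.3   2.5   6.5] m [0.15 1.43 0.05] w 0.0155 tooltilt 0.394
```

Contact with the stop shows at t≈22.3: the load changed from hanging at −3 N to +6 N. I'll ease back to neutral.

Request:
{"op": "step_arm", "data": {"motion": [[[0,0,0],[0,-0.03,-0.23],10],[[0,0,0],[0,0,0],10],[[0,0,0],[0,0,0],10]]}}

```text
t: 22.87
tcp_pos: [0.3998, 0.0512, 0.2911]
eef_rot: [0.149, 0.742, 0.641, 0.13]
ft_force: [5.6, -0.4, 1.3]
gripper_width: 0.0154
```

```bash
python3 st.py
```

```text
t 22.8667 p [0.3998 0.0512 0.2911] a 0.189 r 0.2044 y -0.0022 Frad -5.3 Ftan 2.3 f [ 5.6 -0.4  1.3] m [-0.02 -0.69  0.07] w 0.0154 tooltilt 0.398
```

Request:
{"op": "step_arm", "data": {"motion": [[[0,0,0],[0,0,0],28],[[0,0,0],[0,0,0],28],[[0,0,0],[0,0,0],28],[[0,0,0],[0,0,0],28]]}}

```text
t: 23.2
tcp_pos: [0.3989, 0.0513, 0.2893]
eef_rot: [0.146, 0.742, 0.642, 0.128]
ft_force: [-0.8, 0.0, 0.3]
gripper_width: 0.0244
```

```bash
python3 st.py
```

```text
t 23.2 p [0.3989 0.0513 0.2893] a 0.177 r 0.2057 y -0.0023 Frad 0.9 Ftan 0.2 f [-0.8  0.   0.3] m [ 0.    0.24 -0.03] w 0.0244 tooltilt 0.392
```

Released with about zero force. Retreating along the tool axis.

Request:
{"op": "step_arm", "data": {"motion": [[[0,0,0],[0,0,-0.8],28],[[0,0,0],[0,0,-1.5],28],[[0,0,0],[0,0,-2],28],[[0,0,0],[0,0,-2],28],[[0,0,0],[0,0,-2.5],28],[[0,0,0],[0,0,-2.5],28],[[0,0,0],[0,0,-2],28],[[0,0,0],[0,0,0],28],[[0,0,0],[0,0,0],28],[[0,0,0],[0,0,0],28]]}}

```text
t: 24.03
tcp_pos: [0.3488, 0.0584, 0.4114]
eef_rot: [0.146, 0.742, 0.642, 0.128]
ft_force: [-0.8, 0.1, -0.6]
gripper_width: 0.0247
```

```bash
python3 - <<'E'
from h import *
Rm,p,o=tool();print(o['t'],p,o['ft_force'])
t=snap('top');s=snap('scene')
for d,n in((t,'top'),(s,'scene')): save(d,f'pics/{n}9.png')
a=cv2.resize(t['image'][120:330,90:510],None,fx=1.9,fy=1.43);a=cv2.resize(t['image'][130:310,90:510],(800,343))
b=cv2.resize(s['image'][140:345,160:500],(426,257))
c=np.zeros((600,800,3),np.uint8);c[:343]=a;c[343:,:426]=b
cv2.imwrite('pics/f9.png',c[:,:,::-1])
for d in(t,s):
    im=d['image'].astype(int);m=((im[...,0]>120)&(im[...,1]<70)&(im[...,2]<70)).astype(np.uint8)
    n,l,st,cc=cv2.connectedComponentsWithStats(m);print([(st[i,4],cc[i].round(1)) for i in range(1,n) if st[i,4]>10])
yaw=1.4264;gy=np.array([np.cos(yaw),np.sin(yaw),0]);gx=np.array([gy[1],-gy[0],0])
for q in(.10,.15,.18,.22): print(q,[np.round(proj(d,np.array([.6643,.0154,.095])+k*gy+.205*(-np.cos(q)*gx+np.sin(q)*np.array([0,0,1]))),1) for d in(t,s) for k in(-.135,.135)])
E
```

```text
24.0333 [0.34876808 0.05844534 0.41141151] [-0.83421278  0.066044   -0.55750962]
[(np.int32(182), array([104.2, 184.9])), (np.int32(73), array([244.3, 186.4])), (np.int32(101), array([397.4, 211.3]))]
[(np.int32(71), array([246.1, 209.5])), (np.int32(73), array([320.3, 321.9])), (np.int32(267), array([419. , 381.3]))]
0.1 [array([366.2, 296.9]), array([244.4, 277.5]), array([326.6, 184.8]), array([387.8, 264.9])]
0.15 [array([366.8, 296.4]), array([243.9, 276.8]), array([326.3, 182.5]), array([387.8, 262.9])]
0.18 [array([367.2, 296. ]), array([243.5, 276.3]), array([325.9, 181.2]), array([387.7, 261.7])]
0.22 [array([367.8, 295.3]), array([243.1, 275.5]), array([325.4, 179.4]), array([387.4, 260.2])]
```

View pics/f9.png

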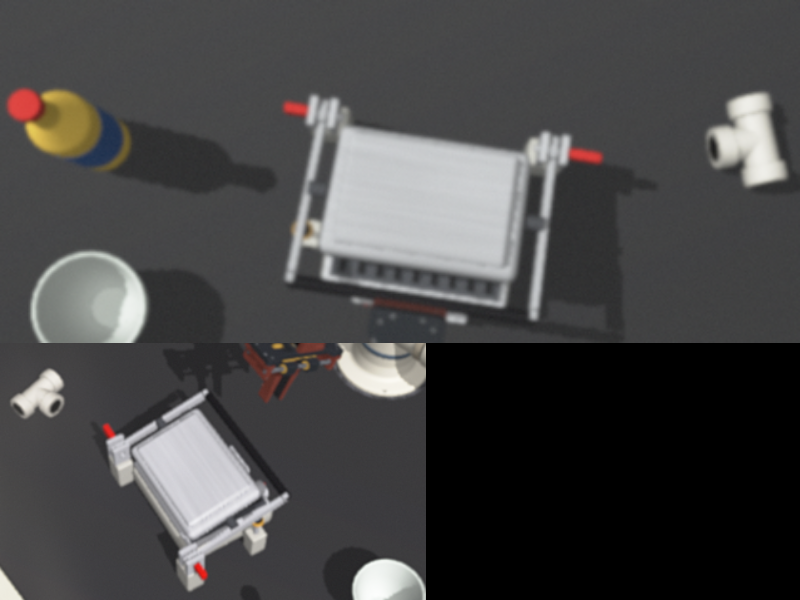

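```bash
python3 - <<'E'
from h import *
t=snap('top');s=snap('scene')
gy=np.array([np.cos(1.4264),np.sin(1.4264),0]);H=np.array([.6643,.0154,.095])
for a,b in(((244.3,186.4),(320.3,321.9)),((397.4,211.3),(246.1,209.5))):
    X,e=tri((t,*a),(s,*b));print(X,(X-H)@gy,e)
print(env.job_done())
E
```

```text
[0.6879439  0.18645942 0.09932092] 0.1726814354624772 [np.float64(0.0005014539069928882), np.float64(0.0005014539069927004)]
[ 0.63734927 -0.16169875  0.10127392] -0.1791337525700045 [np.float64(0.001677582809835379), np.float64(0.0016775828098356373)]
the job is handed in; nothing more can be done
None
```

I pushed the red-tabbed pin through the right-hand hinge, then lowered the lid by its handle onto the height stop, let go and handed the job in at about 24 s.

**Pin:** It went in with almost no force. At the end I met firm resistance of about 11 N, then made one further 1 mm push whose force I didn't read. The close wrist view showed the tab against the outer ear and the nose past the inner ear. The pin stayed put when I let go.

**Lid:** I followed the lid's arc slowly while holding the handle. Contact with the stop showed at about 0.2 rad. I overshot by a few mm, with a net force of about 13 N at the handle, of which about 4 N was along the lid's direction of travel. I then eased back before releasing. The force read about zero after I opened the fingers and again after I backed away. The final pictures show the lid resting on the stop.

**Other items:** The bottle, tub and tee look unmoved in the last pictures, and the robot was touching nothing.

**One check disagreed:** In the last two-camera check, the right tab's centre came out 179 mm from the hinge middle. The left tab came out at 173 mm, so the right one read about 6 mm further out. Against the hole position I measured with the wrist camera, the gap was about 4 mm. The right tab's two camera rays missed each other by 1.7 mm each, so part of this is probably camera error. I took the firm resistance and the close view as showing the pin home. I didn't look at it again close up after lowering the lid.

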